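# Roll the tube into the V-cradle and up to its stop

## Task

Roll the aluminium tube that lies on the bench up the ramp of the wooden cradle by pushing its side with your fingers, until it drops into the V-groove. Then push its free end with your fingers to slide it along the groove until its other end is right up against the metal stop plate. Do not pick the tube up, and leave the other things where they are.

Things in the scene. Friction and masses are not known exactly. Their poses are not given: they have to be found in the camera images.
- tube: smooth, slippery aluminium tube with dark closed bores, 40 mm in diameter, 150 mm long, 0.2 to 0.45 kg, lying loose on the bench on the robot's side of the cradle, within 0.2 rad of parallel to the groove; it rolls freely when pushed at mid-height. Origin at its middle on its axis, 20 mm above the bench; its own y axis runs along the tube; x and z turn as it rolls (z up at the start)
- cradle: plywood cradle fixed to the bench, facing the robot to within 0.3 rad. Origin on the bench below the bottom of the V; x away from the robot and across the groove, y along the groove, z up. Plywood from y -60 to +75 mm. Ramp on the robot's side: even rise from bench level at x -93 mm to a sharp crest 20 mm high at x -18 mm, where the V begins
- v_seat (a point): where the tube's middle must end: in the cradle's frame at x 0, y 0, z 30 mm, on the axis of a seated tube. The 90 degree V falls from the crest to z 2 mm at x 0, rises to z 36 mm at x 34 mm, then flat to x 60 mm. At the start the tube's middle is 12 to 32 mm to the cradle's -y side of it. A tube up against the stop sticks out 15 mm beyond the plywood's -y end
- stop_face (a point): centre of the inner (-y) face of the upright aluminium stop plate at the groove's +y end, in the cradle's frame at y +75 mm, z 30 mm; plate 8 mm thick, from x -30 to +60 mm, 58 mm high
- tape: bystander: roll of tape lying flat, 90 mm in diameter, 24 mm high; origin at the centre of its underside
- jar: bystander: small glass jar with steel cap, 56 mm in diameter, 65 mm high, standing; origin at the centre of its underside
- offcut: bystander: short tube offcut standing on end, 40 mm in diameter, 60 mm high; origin at the centre of its underside
- driver: bystander: screwdriver lying on the bench, roughly along the cradle's x axis; origin below its middle
Not all that is in view belongs to the job. Several things have the shape of the tube; the one meant has the colours described above.

How it is judged:
By the outcome, as a careful person would: the job done as asked, in the order asked, and still so for the second after the job is handed in, with the robot touching nothing.
It also fails if it takes over 54 s, if anything falls off the work surface, if the arm or the gripper's body presses on something with over 40 N, if the wrist force passes 120 N, or if a joint passes its speed limit or range.

## Robot

A 7-joint arm with a two-finger parallel gripper is mounted at the origin on the work surface. World frame = base frame: x ahead of the robot, y to its left, z up, the work surface at z = 0. Lengths are in m, angles in rad, forces in N, time in s.
With the tool pointing down it reaches from about 0.35 to 0.9 m from the base axis. Payload 8.1 kg.
Tool frame: the origin (TCP) lies at the centre of the arm's flange, where the gripper is bolted on; the fingertips stand 178 mm ahead of it and the grasp point (between the pads) lies 159 mm ahead of it; x points along the fingers, z is the direction in which the jaws open and shut, and the axes are right-handed (so a half turn about x gives the same grasp; the last joint's range is limited). The gripper opens to 92 mm and grips with 3 to 60 N. Pads are 19 mm wide; open, the fingers measure 130 mm over their backs; the gripper's body (75 mm by 190 mm) begins 47 mm behind the grasp point.
Start: joints at [1.05, 0.434, 0.025, 1.573, -0.012, 1.134, -0.075], TCP at [0.254, -0.571, 0.405] pointing down, gripper open.
Joint ranges: [-2.62, 2.62], [-0.44, 2.09], [-1.27, 1.32], [0.08, 2.57], [-1.32, 4.46], [0.12, 2], [-2.74, 2.74]. Speed limits (rad/s): [2.22, 2.22, 3.01, 3.01, 3.14, 3.14, 3.14].

## Interface

Orientations are given as a rotation vector (axis times angle).
In Python, from cell import arm, get_image, search_frame, pinpoint gives the robot as it stands.
- The arm moves only by the tool arm_command, never from a script. Its argument "motion" is a list of rows, each a list of 7 numbers: the finger opening in mm, from 0 to 91.8, then the shift along the tool's x, y, z in mm, then the turn, a rotation vector about the tool's x, y, z in degrees. In form: [[fingers, x, y, z, ax, ay, az], ...]. A call has 1 to 5 rows; each row shifts and turns the commanded pose from where the row before left it, along the tool's axes as they then stand; what a row does not reach is not made up. A row lasts 1/8 s, in which the tool goes at most 62.5 mm and 10.7 degrees, less where a joint would pass 70% of its speed; a pose out of reach is approached as far as the arm can. A call with a gripper value outside its range is refused whole. The fingers move at their own pace and stop on an object; "newtons" is the grip in N (left out, the last holds). Time passes only in rows, so rows that do not move let the fingers close. It gives the time, the measured TCP pose, the force and the opening at its end, in the units of the state.
- arm.observe(): the state, without advancing time (a new reading comes with each control period).
- get_image(name): name is "scene" or "top" or "wrist"; returns a dict with "frame" (384x512x3 uint8, red, green, blue), "range_z" (384x512 float32, m along the optical axis (not along the pixel's ray), 0 where there is no reading), "K" (3x3 intrinsics, pixels), "distortion" ([k1, k2, p1, p2, k3] as OpenCV has them; the pictures are not rectified), "origin" and "rotation" of the camera in the world; the wrist camera has in their place "tool_from_camera" (4x4, takes a point from camera to tool coordinates, whose origin is the TCP and whose axes are the tool frame's). Camera axes: x right, y down, z forward; pixel columns grow to the right and rows downward; lengths in m; the calibration is good to about 2 mm. A picture is of the moment at which its call begins: read the wrist's pose just before it.
- arm.sign_off(): hands the job in, once; it reports no verdict.
Trained networks look in the newest picture that a camera, given by its name, has taken for a name from the list of things; names that differ only in an ending like _2 or _b are one class to them, and where a whole thing is asked for, a point or a joint stands for the part that bears it (a point fixed in the world has none). Each returns a list of dicts, best first, with "p" (0 to 1); they miss things now and then, are a little off and sometimes report something else, mostly with a low value. They report only what shows in the picture. A call takes as long as a camera call. They do not tell look-alikes from the thing itself.
- search_frame(camera, target): "point" ([x, y, z] in m, in world coordinates, good to about 4 mm: the middle of the surface that is visible of it).
- pinpoint(camera, target): "point" ([x, y, z] in m, in world coordinates, good to about 4 mm: a listed point, or the origin of a listed thing).
The state is a dict: "clock": time; "joints": joint angles; "dq": joint speeds; "joint_efforts": joint torques, N m; "position": TCP position; "ee_rot": TCP orientation; "force": force on the tool from outside, world axes, zero at the start; "ft_torque": the same for the moment, N m; "width": opening from 0.0 (shut) to 1.0 (fully open).
Only numpy, scipy, OpenCV 4.12 (cv2) and the standard library are available. Lean on these libraries where they do the work, as an engineer would, in place of code of your own. Each camera call takes 0.05 s, during which the arm holds its last target. There are 200 camera calls.

## Working session

There is one attempt and no reset: what is moved stays moved. The work goes in short steps, Python scripts to look and compute and a tool call to move; the robot and the scene stay as the last step left them, time stands still between calls to the robot, and variables do not carry over. Pictures are saved under pics/ and viewed, about 8 in all and at most 12, crops included, and the job is handed in when it is done.

Besides the shell and the picture viewer there is one more tool, called after "Request:" as name([rows], argument=value, ...), one row to a line, values as JSON. arm_command: Moves the arm, as the interface text tells. Its arguments: {"type":"object","properties":{"motion":{"type":"array"},"newtons":{"type":"number"}},"required":["motion"]}

```bash
ls; mkdir -p pics; cat > h.py <<'E'
import numpy as np, cv2
from scipy.spatial.transform import Rotation as R
from cell import arm, get_image, search_frame, pinpoint
def save(n,im): cv2.imwrite(f'pics/{n}.png',im[...,::-1])
def cloud(d):
    h,w=d['range_z'].shape
    u,v=np.meshgrid(np.arange(w),np.arange(h))
    p=cv2.undistortPoints(np.stack([u,v],-1).reshape(-1,1,2).astype(float),d['K'],np.array(d['distortion'])).reshape(h,w,2)
    z=d['range_z'][...,None]
    c=np.concatenate([p*z,z],-1)
    return c@np.array(d['rotation']).T+np.array(d['origin'])
E
python3 - <<'E'
from h import *
s=arm.observe(); print({k:np.round(v,3) for k,v in s.items()})
a=get_image('top'); b=get_image('scene')
save('t0',a['frame']);save('s0',b['frame'])
np.save('top.npy',cloud(a))
for cam in('top','scene'):
  for n in('tube','cradle','v_seat','stop_face','tape','jar','offcut','driver'):
    print(cam,n,[(np.round(r['point'],3).tolist(),round(r['p'],2)) for r in pinpoint(cam,n)[:4]])
  print([(np.round(r['point'],3).tolist(),round(r['p'],2)) for r in search_frame(cam,'tube')[:4]])
E
```

```text
pics
{'clock': np.float64(0.0), 'joints': array([ 1.05 ,  0.435,  0.025,  1.574, -0.012,  1.134, -0.075]), 'dq': array([-0.001, -0.   , -0.   , -0.   ,  0.   ,  0.001,  0.001]), 'joint_efforts': array([-1.0000e-03, -6.6783e+01,  9.8400e-01, -3.1446e+01, -6.1000e-02,
        4.3000e-02,  0.0000e+00]), 'position': array([ 0.253, -0.571,  0.404]), 'ee_rot': array([ 0.897,  1.38 , -0.896]), 'force': array([ 0.851, -0.287,  0.089]), 'ft_torque': array([ 0.035,  0.055, -0.038]), 'width': np.float64(1.001)}Traceback (most recent call last):
  File "<stdin>", line 5, in <module>
  File "h.py", line 11, in cloud
    return c@np.array(d['rotation']).T+np.array(d['origin'])
           ~~~~~~~~~~~~~~~~~~~~~~~~~~~^~~~~~~~~~~~~~~~~~~~~~
ValueError: operands could not be broadcast together with shapes (384,512) (3,)
```

View pics/t0.png

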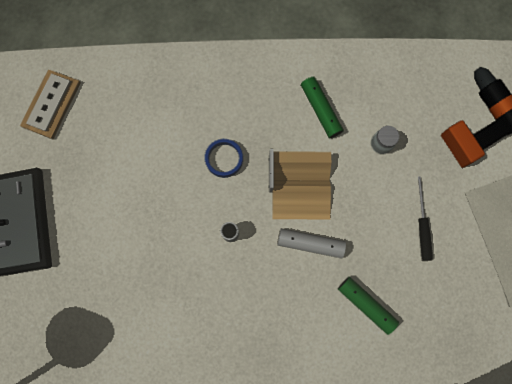

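View pics/s0.png

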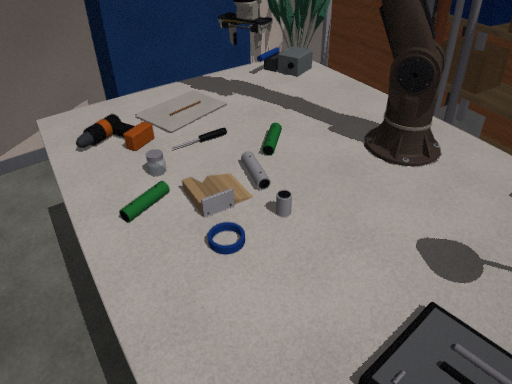

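The top view shows the aluminium tube at about (312,243) and the cradle at (302,186), with the stop plate on its left (270,170), which is +y. The green tubes are look-alikes. Camera rotation is a rotation vector, so I'll fix the helper.

```bash
sed -i "s/np.array(d\['rotation'\]).T/R.from_rotvec(d['rotation']).as_matrix().T/" h.py
python3 - <<'E'
from h import *
a=get_image('top'); P=cloud(a); b=get_image('scene')
for cam in('top','scene'):
  for n in('tube','cradle','v_seat','stop_face','offcut'):
    print(cam,n,[(np.round(r['point'],3).tolist(),round(r['p'],2)) for r in pinpoint(cam,n)[:4]])
f=a['frame'].astype(int); z=P[...,2]
def rect(m,name):
    q=P[m][:,:2]; c,wh,an=cv2.minAreaRect((q*1000).astype(np.float32)); print(name,m.sum(),np.round(c),np.round(wh),round(an,1),cv2.boxPoints((c,wh,an)).round().tolist())
v,u=np.mgrid[:384,:512]
print('bench z',np.median(z[280:300,250:300]))
m=(z>.015)&(z<.06)&(u>265)&(u<356)&(v>222)&(v<264)
rect(m,'tube'); q=P[m]; 
w=q[:,:2]-q[:,:2].mean(0); print('pca',np.linalg.svd(w,full_matrices=False)[2][0], 'zmax',np.percentile(q[:,2],98))
m=(u>262)&(u<345)&(v>140)&(v<222)&(z>.05)&(z<.075); rect(m,'plate')
sat=f.max(-1)-f.min(-1); m=(u>272)&(u<336)&(v>148)&(v<222)&(sat>45)
rect(m,'wood')
m2=m&(z>.01); q=P[m2]
# groove line: 
for uu in range(282,330,8):
    col=P[150:222,uu]; print(uu,[tuple((c*1000).round().astype(int)) for c in col[::5]])
E
```

```text
top tube [([0.354, -0.252, 0.021], 0.98), ([0.826, -0.168, 0.019], 0.95), ([0.501, -0.126, 0.019], 0.91)]
top cradle [([0.648, -0.124, 0.001], 0.62)]
top v_seat [([0.645, -0.118, 0.03], 0.93)]
top stop_face [([0.655, -0.044, 0.032], 0.61)]
top offcut [([0.527, 0.056, 0.002], 0.68)]
scene tube [([0.497, -0.127, 0.02], 0.91), ([0.82, -0.167, 0.018], 0.71), ([0.356, -0.248, 0.017], 0.69), ([0.547, -0.395, -0.0], 0.56)]
scene cradle [([0.647, -0.115, 0.0], 0.58)]
scene v_seat [([0.651, -0.119, 0.031], 0.56)]
scene stop_face [([0.65, -0.047, 0.03], 0.55), ([0.734, -0.312, 0.001], 0.43)]
scene offcut [([0.529, 0.059, -0.001], 0.83)]
bench z -0.00027029824456270557
tube 1195 [ 498. -128.] [152.  40.] 76.6 [[460.0, -197.0], [500.0, -206.0], [535.0, -58.0], [496.0, -49.0]]
pca [0.2320165  0.97271185] zmax 0.04242381746125236
plate 125 [666. -41.] [ 7. 90.] 88.1 [[621.0, -43.0], [711.0, -46.0], [711.0, -39.0], [621.0, -36.0]]
wood 3319 [ 557. -102.] [145. 326.] 76.9 [[382.0, -135.0], [699.0, -209.0], [732.0, -68.0], [415.0, 6.0]]
282 [(np.int64(724), np.int64(-72), np.int64(-1)), (np.int64(701
[... 3433 characters left out ...]
2 [(np.int64(720), np.int64(-168), np.int64(2)), (np.int64(699), np.int64(-162), np.int64(36)), (np.int64(687), np.int64(-161), np.int64(35)), (np.int64(676), np.int64(-161), np.int64(30)), (np.int64(667), np.int64(-163), np.int64(19)), (np.int64(658), np.int64(-163), np.int64(9)), (np.int64(646), np.int64(-163), np.int64(5)), (np.int64(632), np.int64(-161), np.int64(17)), (np.int64(620), np.int64(-160), np.int64(17)), (np.int64(609), np.int64(-160), np.int64(14)), (np.int64(598), np.int64(-160), np.int64(9)), (np.int64(587), np.int64(-161), np.int64(3)), (np.int64(575), np.int64(-159), np.int64(7)), (np.int64(564), np.int64(-160), np.int64(1)), (np.int64(552), np.int64(-159), np.int64(-2))]
```

```bash
cat >> h.py <<'E'
def goal(yaw,flip=1):  # tool x down, z along rotated +y (or -y)
    x=np.array([0,0,-1.]); z=flip*np.array([-np.sin(yaw),np.cos(yaw),0]); return np.stack([x,np.cross(z,x),z],1)
def plan(p,Rg,show=True):
    s=arm.observe(); R0=R.from_rotvec(s['ee_rot']).as_matrix()
    d=R0.T@(np.array(p)-s['position'])*1000; r=R.from_matrix(R0.T@Rg).as_rotvec(degrees=True)
    if show: print('t',round(float(s['clock']),2),'pos',np.round(s['position'],4),'F',np.round(s['force'],1),'shift(mm, tool)',np.round(d,1),'turn',np.round(r,2))
    return d,r
E
python3 - <<'E'
from h import *
print(R.from_rotvec(arm.observe()['ee_rot']).as_matrix().round(3))
for fl in(1,-1): plan([.456,-.118,.30],goal(np.radians(-13.4),fl))
E
```

```text
[[ 0.     0.914  0.406]
 [-0.     0.406 -0.914]
 [-1.     0.     0.   ]]
t 0.7 pos [ 0.2536 -0.5712  0.4048] F [-0.1 -0.2  0.9] shift(mm, tool) [ 104.7  368.9 -332.2] turn [-1.4267e+02  0.0000e+00  1.0000e-02]
t 0.7 pos [ 0.2536 -0.5712  0.4048] F [-0.1 -0.2  0.9] shift(mm, tool) [ 104.7  368.9 -332.2] turn [ 3.733e+01  1.000e-02 -0.000e+00]
```

Request:
arm_command([
  [70,0,37,-33,0,0,0],
  [70,0,37,-33,0,0,0],
  [70,0,37,-33,0,0,0],
  [70,0,37,-33,0,0,0],
  [70,0,37,-33,0,0,0],
])

```text
clock: 1.32
position: [0.3562, -0.3438, 0.405]
ee_rot: [0.896, 1.378, -0.896]
force: [1.9, 0.4, -0.2]
width: 0.763
```

Request:
arm_command([
  [70,10,37,-33,0,0,0],
  [70,15,37,-33,0,0,0],
  [70,20,37,-33,0,0,0],
  [70,30,37,-33,0,0,0],
  [70,30,36,-33,0,0,0],
])

```text
clock: 1.95
position: [0.4576, -0.1186, 0.2994]
ee_rot: [0.897, 1.377, -0.896]
force: [1.6, -1.3, 0.1]
width: 0.765
```

Request:
arm_command([
  [70,0,0,0,9.3,0,0],
  [70,0,0,0,9.3,0,0],
  [70,0,0,0,9.3,0,0],
  [70,0,0,0,9.4,0,0],
  [70,0,0,0,0,0,0],
])

```text
clock: 2.58
position: [0.4571, -0.1198, 0.2999]
ee_rot: [1.378, 1.09, -1.378]
force: [0.4, 1.5, 0.0]
width: 0.764
```

```bash
python3 - <<'E'
from h import *
s=arm.observe(); print(s['width'],s['ee_rot'])
plan([.456,-.118,.19],goal(np.radians(-13.4),-1))
d=get_image('wrist'); save('w0',d['frame'])
T=np.array(d['tool_from_camera']); print(T.round(3))
M=np.eye(4); M[:3,:3]=R.from_rotvec(s['ee_rot']).as_matrix(); M[:3,3]=s['position']; M=M@T
d['rotation']=R.from_matrix(M[:3,:3]).as_rotvec(); d['origin']=M[:3,3]
P=cloud(d); np.save('w0.npy',P)
print('tube',[(np.round(r['point'],3).tolist(),round(r['p'],2)) for r in pinpoint('wrist','tube')[:3]])
f=d['frame'].astype(int); sat=f.max(-1)-f.min(-1)
m=(P[...,2]>.02)&(P[...,2]<.05)&(sat<40)&(P[...,0]>.44)&(P[...,0]<.57)&(P[...,1]>-.23)&(P[...,1]<-.02)&(d['range_z']>0)
c,wh,a=cv2.minAreaRect((P[m][:,:2]*1000).astype(np.float32)); print(m.sum(),c,wh,a)
E
```

```text
0.764428496679179 [ 1.37806166  1.08986043 -1.37797228]
t 2.58 pos [ 0.4571 -0.1198  0.2999] F [0.4 1.5 0. ] shift(mm, tool) [109.9  -1.5  -1.6] turn [ 0.1   0.01 -0.02]
[[-0.001 -0.272  0.962  0.021]
 [ 0.001 -0.962 -0.272  0.074]
 [ 1.     0.     0.001 -0.   ]
 [ 0.     0.     0.     1.   ]]
tube [([0.499, -0.125, 0.02], 0.6)]
11045 (498.7901916503906, -127.16844177246094) (150.7643280029297, 40.33372116088867) 76.75212097167969
```

View pics/w0.png

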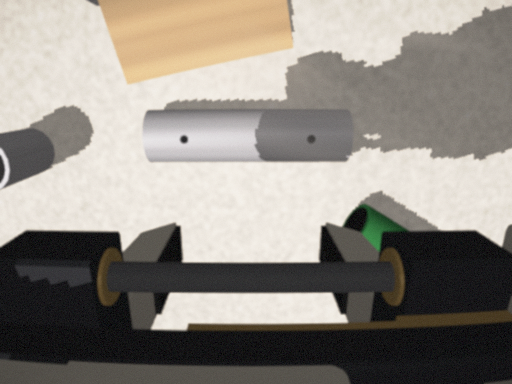

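The tube (145–352, 108–160) is parallel to the jaws. A green decoy's end shows at (350–430, 205–250), near the right finger, so I'll check the clearance.

```bash
python3 - <<'E'
from h import *
P=np.load('w0.npy'); s=arm.observe(); f=cv2.imread('pics/w0.png').astype(int)
g=(f[...,1]-f[...,2]>25)&(f[...,1]-f[...,0]>15)&(P[...,2]<.06)
t=(P[g]-s['position'])@R.from_rotvec(s['ee_rot']).as_matrix()*1000
print(g.sum(),'green in tool y',np.percentile(t[:,1],[1,50,99]).round(),'z',np.percentile(t[:,2],[1,50,99]).round())
a=np.load('w0.npy'); 
v,u=np.mgrid[:384,:512]
m=(v<85)&(u>80)&(u<300)&(f[...,2]-f[...,0]>40)
q=P[m]; print('wood nearest x corner', q[q[:,0].argmin()].round(3))
E
```

```text
804 green in tool y [-43. -27. -16.] z [ 87.  98. 123.]
wood nearest x corner [ 0.529 -0.136  0.279]
```

Request:
arm_command([
  [70,40,0,0,0,0,0],
  [70,40,0,0,0,0,0],
  [70,29,0,0,0,0,0],
  [70,0,0,0,0,0,0],
])

```text
clock: 3.18
position: [0.4562, -0.1198, 0.1893]
ee_rot: [1.376, 1.094, -1.38]
force: [0.3, -0.5, 0.2]
width: 0.763
```

Request:
arm_command([
  [70,0,5,0,0,0,0],
  [70,0,5,0,0,0,0],
  [70,0,5,0,0,0,0],
  [70,0,4,0,0,0,0],
  [70,0,0,0,0,0,0],
])

```text
clock: 3.8
position: [0.4759, -0.1244, 0.1909]
ee_rot: [1.379, 1.089, -1.378]
force: [0.2, -0.4, 0.1]
width: 0.766
```

```bash
cat >> h.py <<'E'
def wrist(n,xr=(.44,.72),zr=(.02,.07),view=True):
    s=arm.observe(); d=get_image('wrist'); save(n,d['frame'])
    M=np.eye(4); M[:3,:3]=R.from_rotvec(s['ee_rot']).as_matrix(); M[:3,3]=s['position']; M=M@np.array(d['tool_from_camera'])
    d['rotation']=R.from_matrix(M[:3,:3]).as_rotvec(); d['origin']=M[:3,3]; return d,cloud(d)
def nets(cam,*names):
    for n in names: print(cam,n,[(np.round(r['point'],3).tolist(),round(r['p'],2)) for r in pinpoint(cam,n)[:3]])
CR=np.array([.648,-.1195]); YAW=np.radians(-1.8)
def incr(p):
    d=np.array(p)[:2]-CR; c,s_=np.cos(YAW),np.sin(YAW); return np.round(1000*np.array([c*d[0]+s_*d[1],-s_*d[0]+c*d[1]]),1)
def toptube(n):
    d=get_image('top'); save(n,d['frame']); P=cloud(d); nets('top','tube'); return d,P
E
python3 - <<'E'
from h import *
d,P=toptube('t1'); plan([.5,-.12,.19],goal(YAW,-1))
print(incr(arm.observe()['position']))
cv2.imwrite('pics/t1.png',cv2.resize(cv2.imread('pics/t1.png')[130:290,230:390],None,fx=3.5,fy=3.5))
E
```

```text
top tube [([0.825, -0.17, 0.019], 0.62)]
t 3.9 pos [ 0.4754 -0.1243  0.1907] F [ 0.7  0.4 -0.8] shift(mm, tool) [ 0.7 23.  -9.9] turn [-1.157e+01  0.000e+00  1.000e-02]
[-172.4  -10.3]
```

View pics/t1.png

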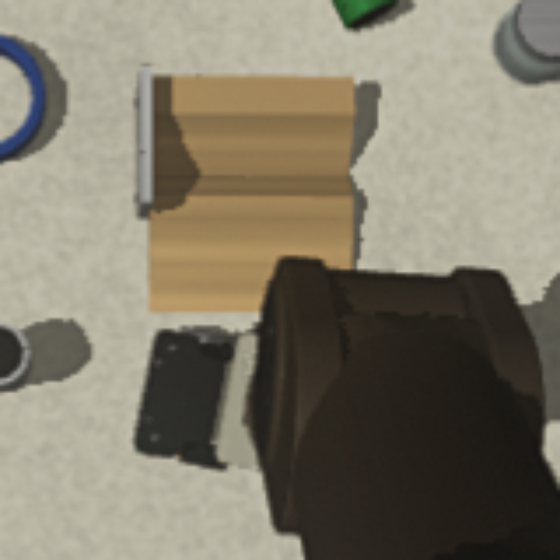

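Request:
arm_command([
  [70,0,6,0,-2.3,0,0],
  [70,0,6,0,-2.3,0,0],
  [70,0,6,0,-2.3,0,0],
  [70,0,6,0,-2.3,0,0],
  [70,0,6,0,-2.4,0,0],
])

```text
clock: 4.53
position: [0.5054, -0.129, 0.1907]
ee_rot: [1.23, 1.196, -1.23]
force: [-1.2, 0.6, 0.5]
width: 0.759
```

```bash
python3 - <<'E'
from h import *
d,P=wrist('w1'); plan([.5,-.12,.19],goal(YAW,-1)); nets('wrist','tube','v_seat','stop_face')
print(incr(arm.observe()['position']))
E
```

```text
t 4.58 pos [ 0.5062 -0.129   0.1908] F [ 1.1 -0.2  0.1] shift(mm, tool) [ 0.8 -6.4 -8.9] turn [ 0.3   0.01 -0.05]
wrist tube [([0.542, -0.136, 0.02], 0.62)]
wrist v_seat []
wrist stop_face []
[-142.6  -13.9]
```

View pics/w1.png

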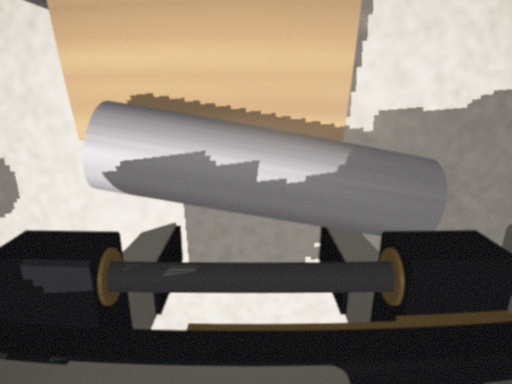

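The tube (90–440, 100–235) rolled slightly ahead and is still yawed, with its right end near the right finger. More pushing should square it up.

Request:
arm_command([
  [70,0,4,0,0,0,0],
  [70,0,4,0,0,0,0],
  [70,0,4,0,0,0,0],
  [70,0,4,0,0,0,0],
  [70,-1,4,0,0,0,0],
])

```text
clock: 5.35
position: [0.5253, -0.1295, 0.1917]
ee_rot: [1.232, 1.195, -1.232]
force: [-1.4, -0.5, 0.6]
width: 0.765
```

Request:
arm_command([
  [70,-1,4,0,0,0,0],
  [70,-1,4,0,0,0,0],
  [70,-1,4,0,0,0,0],
  [70,-1,4,0,0,0,0],
  [70,-1,4,0,0,0,0],
])

```text
clock: 5.98
position: [0.5453, -0.1302, 0.1968]
ee_rot: [1.232, 1.195, -1.232]
force: [-2.7, -0.6, 2.4]
width: 0.763
```

```bash
python3 - <<'E'
from h import *
d,P=wrist('w2'); plan([.5,-.12,.19],goal(YAW,-1)); nets('wrist','tube')
print(incr(arm.observe()['position']))
E
```

```text
t 6.03 pos [ 0.546  -0.1301  0.197 ] F [-1.7  0.4  1.8] shift(mm, tool) [  6.9 -46.3  -8.7] turn [ 0.04  0.   -0.06]
wrist tube [([0.576, -0.138, 0.026], 0.76)]
[-101.8  -13.8]
```

View pics/w2.png

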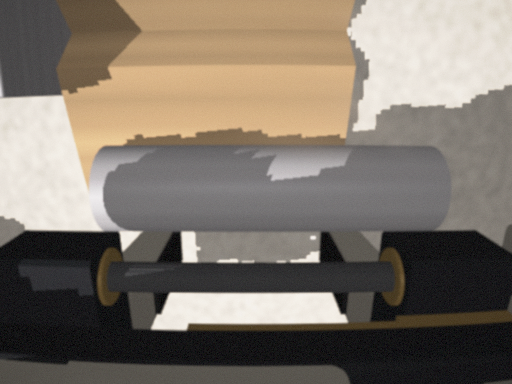

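The tube (92–450, 145–230) is now square against both fingers and starting up the ramp.

Request:
arm_command([
  [70,-1.3,5,0,0,0,0],
  [70,-1.3,5,0,0,0,0],
  [70,-1.4,5,0,0,0,0],
  [70,-1.3,5,0,0,0,0],
  [70,-1.4,5,0,0,0,0],
])

```text
clock: 6.7
position: [0.5704, -0.1309, 0.2035]
ee_rot: [1.232, 1.194, -1.232]
force: [-2.1, 0.9, 2.1]
width: 0.766
```

Request:
arm_command([
  [70,-1.3,5,0,0,0,0],
  [70,-1.3,5,0,0,0,0],
  [70,-1.4,4,0,0,0,0],
  [70,-1.3,4,0,0,0,0],
  [70,-1.4,4,0,0,0,0],
])

```text
clock: 7.32
position: [0.5922, -0.1316, 0.2102]
ee_rot: [1.232, 1.194, -1.232]
force: [-2.3, 0.1, 1.2]
width: 0.764
```

Request:
arm_command([
  [70,0,3,0,0,0,0],
  [70,0,3,0,0,0,0],
  [70,0,3,0,0,0,0],
  [70,0,3,0,0,0,0],
  [70,0,0,0,0,0,0],
])

```text
clock: 7.95
position: [0.6044, -0.1319, 0.2102]
ee_rot: [1.232, 1.194, -1.231]
force: [0.5, -0.3, 0.4]
width: 0.764
```

```bash
python3 - <<'E'
from h import *
d,P=wrist('w3'); plan([.5,-.12,.19],goal(YAW,-1)); nets('wrist','tube')
print(incr(arm.observe()['position']))
for r in pinpoint('wrist','tube')[:1]: print(incr(r['point']))
E
```

```text
t 8.0 pos [ 0.6042 -0.1319  0.2101] F [ 0.5 -0.   0.6] shift(mm, tool) [  20.1 -104.5   -8.7] turn [ 0.04  0.   -0.01]
wrist tube [([0.648, -0.141, 0.03], 0.6)]
[-43.6 -13.8]
[  0.8 -21.3]
```

View pics/w3.png

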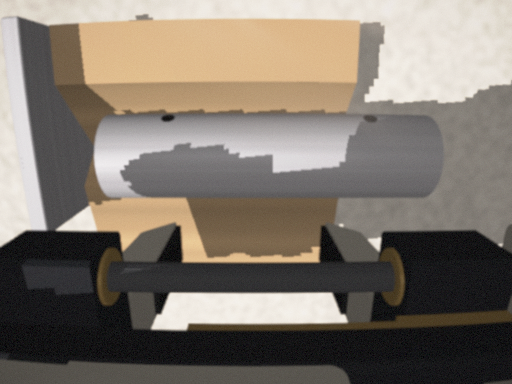

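The tube (95–440, 112–195) sits in the V with its middle at about y −21 mm. Next I lift, close the fingers and go beyond its −y end.

Request:
arm_command([
  [0,-40,0,0,0,0,0],
  [0,-40,0,0,0,0,0],
  [0,0,15,40,0,0,0],
  [0,0,15,40,0,0,0],
  [0,0,14,38,0,0,0],
])

```text
clock: 8.72
position: [0.6446, -0.2526, 0.2904]
ee_rot: [1.232, 1.194, -1.232]
force: [0.1, 0.3, 0.4]
width: 0.265
```

Request:
arm_command([
  [0,0,0,0,0,0,0],
])

```text
clock: 8.85
position: [0.6439, -0.2557, 0.2898]
ee_rot: [1.234, 1.19, -1.237]
force: [1.4, -0.6, 0.1]
width: 0.157
```

```bash
python3 - <<'E'
from h import *
s=arm.observe(); print(s['width'],incr(s['position'])); d,P=toptube('t2'); nets('top','v_seat','stop_face')
plan([.6439,-.2515,.198],goal(YAW,-1))
f=d['frame'].astype(int); z=P[...,2]; 
m=(z>.036)&(z<.056)&(P[...,0]>.63)&(P[...,0]<.668)&(P[...,1]<-.05)&(P[...,1]>-.24)&(d['range_z']>0)&((f.max(-1)-f.min(-1))<40)
q=P[m]; print(m.sum(), q[:,1].min().round(4),q[:,1].max().round(4),'x',np.median(q[:,0]).round(4))
cv2.imwrite('pics/t2.png',cv2.resize(cv2.imread('pics/t2.png')[130:290,230:390],None,fx=3.5,fy=3.5))
E
```

```text
0.15729045084047216 [   0.2 -136.2]
top tube [([0.824, -0.168, 0.017], 0.95), ([0.351, -0.25, 0.024], 0.79), ([0.65, -0.143, 0.03], 0.6)]
top v_seat [([0.645, -0.121, 0.031], 0.92)]
top stop_face [([0.654, -0.046, 0.031], 0.72)]
t 9.05 pos [ 0.6443 -0.2498  0.29  ] F [-0.1  1.3  1.1] shift(mm, tool) [92.  -0.4  1.9] turn [ 0.13 -0.06  0.02]
930 -0.2169 -0.0662 x 0.6447
```

View pics/t2.png

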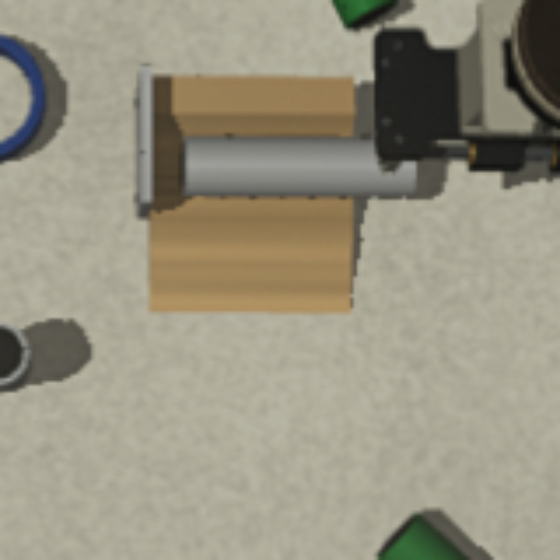

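Seated: ends at y −0.217 and −0.066, so about a 22 mm gap to the stop. Now I descend outside the free end.

Request:
arm_command([
  [0,0,0,3,0,0,0],
  [0,30,0,0,0,0,0],
  [0,40,0,0,0,0,0],
  [0,22,0,0,0,0,0],
  [0,0,0,0,0,0,0],
])

```text
clock: 9.68
position: [0.6435, -0.2535, 0.1964]
ee_rot: [1.23, 1.198, -1.233]
force: [0.5, -0.2, 0.1]
width: 0.002
```

Request:
arm_command([
  [0,0,0,-4,0,0,0],
  [0,0,0,-4,0,0,0],
  [0,0,0,-4,0,0,0],
  [0,0,0,-3,0,0,0],
  [0,0,0,-3,0,0,0],
])

```text
clock: 10.3
position: [0.6448, -0.236, 0.1983]
ee_rot: [1.232, 1.194, -1.232]
force: [0.6, -0.4, -0.7]
width: 0.005
```

```bash
cat > e.py <<'E'
from h import *
import sys
s=arm.observe(); print(s['width'],incr(s['position']),s['force'].round(1)); d,P=toptube(sys.argv[1]); 
plan([.6439,-.2515,.198],goal(YAW,-1))
f=d['frame'].astype(int); z=P[...,2]; 
m=(z>.036)&(z<.056)&(P[...,0]>.63)&(P[...,0]<.668)&(P[...,1]<-.03)&(P[...,1]>-.15)&(d['range_z']>0)&((f.max(-1)-f.min(-1))<40)
q=P[m]; print(m.sum(), q[:,1].min().round(4),'far end y',q[:,1].max().round(4))
cv2.imwrite(f'pics/{sys.argv[1]}.png',cv2.resize(d['frame'][130:230,240:390,::-1],None,fx=5,fy=5))
E
python3 e.py t3
```

```text
0.005326076227182594 [   0.5 -116.6] [ 0.6 -0.4 -0.7]
top tube [([0.356, -0.251, 0.023], 0.96), ([0.824, -0.171, 0.016], 0.61), ([0.653, -0.139, 0.032], 0.6)]
t 10.4 pos [ 0.6449 -0.2357  0.1981] F [ 0.4 -0.3 -0. ] shift(mm, tool) [ 0.1 -0.5 15.8] turn [ 0.07 -0.01  0.  ]
610 -0.1499 far end y -0.0364
```

Request:
arm_command([
  [0,0,0,-4,0,0,0],
  [0,0,0,-4,0,0,0],
  [0,0,0,-4,0,0,0],
  [0,0,0,-3,0,0,0],
])

```text
clock: 10.9
position: [0.6453, -0.221, 0.1981]
ee_rot: [1.232, 1.195, -1.232]
force: [-0.3, -1.6, 0.3]
width: 0.007
```

Request:
arm_command([
  [0,0,0,-2,0,0,0],
  [0,0,0,-1,0,0,0],
])

```text
clock: 11.15
position: [0.6454, -0.2181, 0.1982]
ee_rot: [1.232, 1.194, -1.232]
force: [0.1, -1.2, 0.2]
width: 0.003
```

```bash
sed -i 's/<-.03)&/<-.046)\&/' e.py; python3 e.py t4
```

```text
0.002907048724141994 [  0.5 -98.7] [ 0.1 -1.2  0.2]
top tube [([0.651, -0.126, 0.031], 0.86), ([0.354, -0.249, 0.024], 0.81), ([0.823, -0.17, 0.019], 0.81)]
t 11.25 pos [ 0.6454 -0.2181  0.1981] F [-0.1 -0.8  0.6] shift(mm, tool) [ 0.1 -0.4 33.4] turn [ 0.04 -0.01  0.01]
585 -0.134 far end y -0.0502
```

View pics/t4.png

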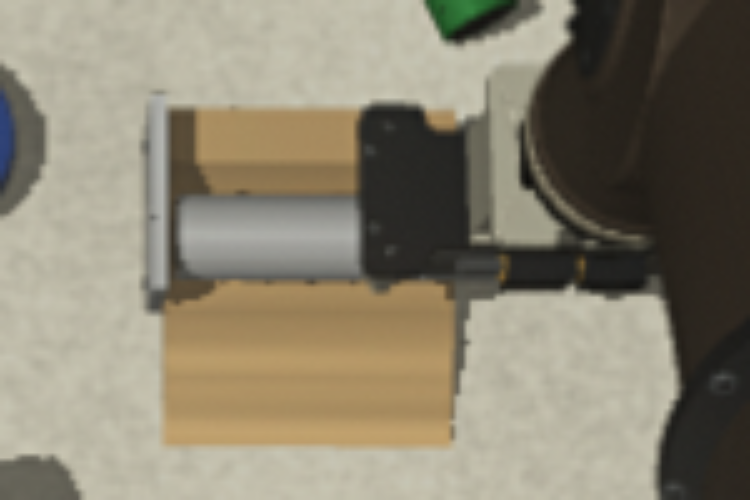

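The tube's far end (178,235) is still about 5 mm short of the plate (168). I'll continue gently until the force rises.

Request:
arm_command([
  [0,0,0,-1.5,0,0,0],
  [0,0,0,-1.5,0,0,0],
])

```text
clock: 11.5
position: [0.6454, -0.2153, 0.1981]
ee_rot: [1.232, 1.194, -1.232]
force: [-0.0, -1.0, -0.4]
width: 0.003
```

Request:
arm_command([
  [0,0,0,-1,0,0,0],
  [0,0,0,-0.5,0,0,0],
])

```text
clock: 11.75
position: [0.6455, -0.2137, 0.1981]
ee_rot: [1.232, 1.194, -1.232]
force: [0.2, -2.0, 0.1]
width: 0.005
```

Request:
arm_command([
  [0,0,0,-0.5,0,0,0],
  [0,0,0,0,0,0,0],
])

```text
clock: 12.0
position: [0.6455, -0.2132, 0.1981]
ee_rot: [1.232, 1.194, -1.232]
force: [0.6, -1.6, -0.1]
width: 0.005
```

Request:
arm_command([
  [0,0,0,-0.5,0,0,0],
  [0,0,0,0,0,0,0],
])

```text
clock: 12.25
position: [0.6455, -0.2128, 0.1981]
ee_rot: [1.232, 1.194, -1.232]
force: [-1.0, -1.9, -0.4]
width: 0.006
```

Request:
arm_command([
  [0,0,0,-0.5,0,0,0],
  [0,0,0,0,0,0,0],
])

```text
clock: 12.5
position: [0.6455, -0.2127, 0.1981]
ee_rot: [1.232, 1.194, -1.232]
force: [0.2, -3.0, -0.3]
width: 0.003
```

Request:
arm_command([
  [0,0,0,-0.5,0,0,0],
  [0,0,0,0,0,0,0],
])

```text
clock: 12.75
position: [0.6455, -0.2126, 0.1982]
ee_rot: [1.232, 1.193, -1.233]
force: [-0.1, -5.0, 0.5]
width: 0.004
```

The force now rises and motion has stopped, with the far end at about y −0.044, which is the stop face. Retreating.

Request:
arm_command([
  [0,0,0,2,0,0,0],
  [0,0,0,12,0,0,0],
  [0,0,0,25,0,0,0],
  [0,0,0,30,0,0,0],
  [0,-30,0,20,0,0,0],
])

```text
clock: 13.38
position: [0.6408, -0.3044, 0.2259]
ee_rot: [1.232, 1.197, -1.238]
force: [1.0, 0.3, 0.2]
width: 0.009
```

Request:
arm_command([
  [0,-40,-20,20,0,0,0],
  [0,-40,-30,30,0,0,0],
  [0,-20,-30,30,0,0,0],
  [0,0,-30,30,0,0,0],
  [0,0,0,0,0,0,0],
])

```text
clock: 14.0
position: [0.525, -0.4132, 0.3287]
ee_rot: [1.235, 1.189, -1.241]
force: [0.4, 1.0, -0.4]
width: 0.004
```

```bash
sed -i 's/>-.15)&/>-.24)\&/' e.py; python3 e.py t5; python3 -c "
from h import *
nets('top','stop_face','v_seat','offcut','jar','tape','driver')"
```

```text
0.004348071360601918 [-113.7 -297.4] [ 0.4  1.  -0.4]
top tube [([0.65, -0.119, 0.03], 0.88), ([0.353, -0.25, 0.021], 0.86), ([0.824, -0.171, 0.021], 0.56)]
t 14.1 pos [ 0.5285 -0.409   0.3282] F [ 0.6  0.7 -0.2] shift(mm, tool) [ 130.2  110.1 -161.3] turn [-0.12  0.01 -0.  ]
1021 -0.1959 far end y -0.0461
top stop_face [([0.653, -0.044, 0.033], 0.75)]
top v_seat [([0.647, -0.121, 0.029], 0.96)]
top offcut [([0.525, 0.056, -0.0], 0.84)]
top jar []
top tape [([0.707, 0.066, 0.003], 0.93)]
top driver [([0.549, -0.397, -0.002], 0.68)]
```

View pics/t5.png

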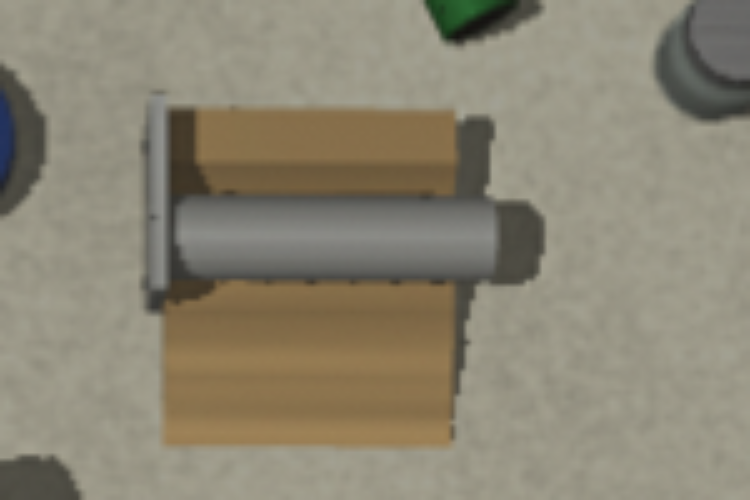

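Touch evidence is good, but the picture hints at a few mm between the tube's end (176) and the plate (168). I'll look from straight above the gap.

Request:
arm_command([
  [0,0,10,-52,0,0,0],
  [0,0,10,-52,0,0,0],
  [0,0,10,-52,0,0,0],
  [0,0,10,-52,0,0,0],
  [0,0,10,-52,0,0,0],
])

```text
clock: 15.02
position: [0.5879, -0.1467, 0.3283]
ee_rot: [1.231, 1.195, -1.231]
force: [0.9, 0.3, -0.2]
width: 0.006
```

Request:
arm_command([
  [0,0,10,-52,0,0,0],
  [0,0,5,-50,0,0,0],
  [0,0,0,0,0,0,0],
  [0,0,0,0,0,0,0],
])

```text
clock: 15.52
position: [0.6056, -0.0475, 0.328]
ee_rot: [1.231, 1.195, -1.232]
force: [-0.2, -1.3, 0.4]
width: 0.006
```

```bash
python3 - <<'E'
from h import *
d,P=wrist('w5'); s=arm.observe(); print(s['position'],s['clock'])
m=(d['range_z']>0)&(abs(P[...,0]-.648)<.008)&(P[...,1]>-.1)&(P[...,1]<-.02)
q=P[m]
for y in np.arange(-.060,-.030,.001):
    k=q[(q[:,1]>=y)&(q[:,1]<y+.001)]; print(round(y*1000),len(k),(np.percentile(k[:,2],[5,50,95])*1000).round() if len(k) else '')
E
```

```text
[ 0.60555529 -0.04846989  0.32804671] 15.575
-60 213 [ 48. 230. 239.]
-59 193 [ 49. 232. 239.]
-58 192 [ 49. 232. 239.]
-57 205 [ 49. 232. 239.]
-56 195 [ 48. 231. 239.]
-55 199 [ 49. 233. 239.]
-54 204 [ 49. 231. 239.]
-53 204 [ 48. 231. 239.]
-52 193 [ 49. 232. 239.]
-51 104 [ 48. 229. 238.]
-50 36 [ 47.  49. 230.]
-49 21 [47. 49. 50.]
-48 30 [47. 49. 51.]
-47 55 [ 47.  50. 231.]
-46 204 [ 49. 231. 239.]
-45 220 [ 50. 232. 239.]
-44 207 [ 57. 232. 239.]
-43 205 [ 57. 232. 239.]
-42 214 [ 57. 231. 239.]
-41 208 [ 57. 233. 239.]
-40 208 [ 57. 231. 239.]
-39 208 [ 57. 233. 239.]
-38 203 [ 57. 232. 239.]
-37 198 [ 57. 233. 239.]
-36 187 [222. 234. 240.]
-35 175 [222. 234. 239.]
-34 198 [  0. 233. 239.]
-33 201 [ -1. 232. 239.]
-32 202 [ -0. 233. 239.]
-31 198 [ -1. 232. 239.]
```

View pics/w5.png

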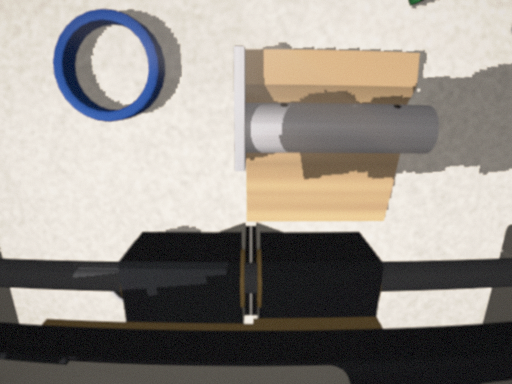

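```bash
python3 - <<'E'
from h import *
d,P=wrist('w6')
for xx in (.640,.648,.656):
  m=(d['range_z']>0)&(abs(P[...,0]-xx)<.004)&(P[...,1]>-.056)&(P[...,1]<-.032)&(P[...,2]<.1)
  q=P[m]; q=q[q[:,1].argsort()]; print(xx,[(round(1000*a[1],1),round(1000*a[2])) for a in q[::3]])
print('row125 rgb',[(u,d['frame'][125,u].tolist()) for u in range(230,268,2)])
cv2.imwrite('pics/w6.png',cv2.resize(d['frame'][85:175,215:335,::-1],None,fx=6,fy=6,interpolation=cv2.INTER_NEAREST))
nets('wrist','stop_face','v_seat','tube')
E
```

```text
0.64 [(np.float64(-55.6), 47), (np.float64(-55.5), 47), (np.float64(-55.5), 46), (np.float64(-54.8), 48), (np.float64(-54.8), 47), (np.float64(-54.8), 45), (np.float64(-54.7), 44), (np.float64(-54.0), 46), (np.float64(-54.0), 47), (np.float64(-53.3), 48), (np.float64(-53.2), 48), (np.float64(-53.2), 46), (np.float64(-52.5), 49), (np.float64(-52.5), 46), (np.float64(-52.4), 45), (np.float64(-51.7), 49), (np.float64(-51.7), 47), (np.float64(-51.6), 44), (np.float64(-51.0), 47), (np.float64(-50.9), 47), (np.float64(-50.9), 48), (np.float64(-50.8), 42), (np.float64(-50.2), 49), (np.float64(-50.1), 46), (np.float64(-50.0), 44), (np.float64(-49.4), 48), (np.float64(-49.4), 46), (np.float64(-49.3), 44), (np.float64(-48.7), 48), (np.float64(-48.6), 46), (np.float64(-48.5), 45), (np.float64(-47.9), 47), (np.float64(-47.8), 46), (np.float64(-47.7), 45), (np.float64(-47.2), 46), (np.float64(-47.1), 46), (np.float64(-47.0), 44), (np.float64(-46.4), 48), (np.float64(-46.3), 48), (np.float64(-46.2), 45), (np.float64(-45.7), 49), (np.float64(-45.5), 47), (np.float64(-45.4), 45), (np.float64(-44.9),
[... 6010 characters left out ...]
0), (np.float64(-33.1), 0), (np.float64(-32.9), 0), (np.float64(-32.8), -2), (np.float64(-32.2), 1), (np.float64(-32.1), 0)]
row125 rgb [(230, [232, 227, 220]), (232, [220, 214, 207]), (234, [225, 221, 222]), (236, [224, 221, 221]), (238, [225, 222, 221]), (240, [225, 223, 223]), (242, [194, 191, 191]), (244, [140, 135, 134]), (246, [142, 136, 134]), (248, [171, 166, 168]), (250, [221, 218, 219]), (252, [225, 222, 222]), (254, [224, 220, 221]), (256, [221, 217, 219]), (258, [221, 219, 219]), (260, [222, 219, 220]), (262, [221, 218, 219]), (264, [222, 218, 219]), (266, [220, 216, 218])]
wrist stop_face [([0.649, -0.045, 0.031], 0.8)]
wrist v_seat []
wrist tube [([0.649, -0.119, 0.028], 0.58)]
```

View pics/w6.png

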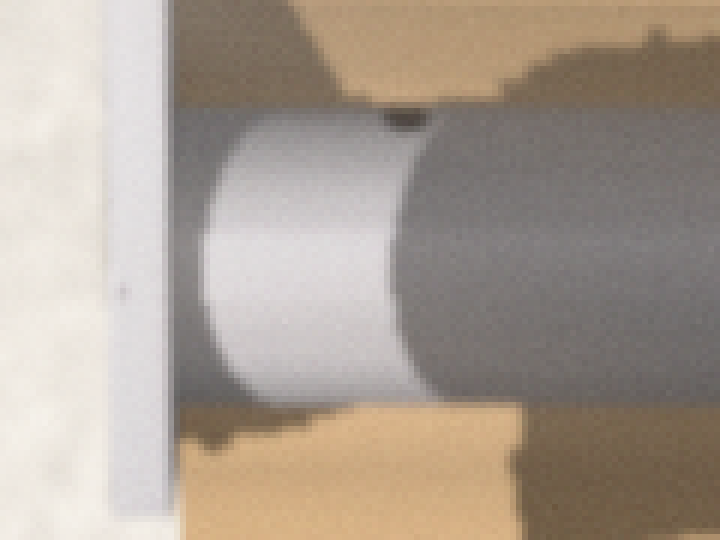

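The crop shows the tube running unbroken into the plate at (172, 110–405). The "gap" was only the plate's shadow edge, and the depth agrees: tube surface up to y −45.0 mm, plate from −44.6 mm. The arm is clear at 0.15 m, so I'm handing in.

```bash
python3 -c "
from h import *
s=arm.observe(); print(s['clock'],abs(s['dq']).max(),s['force']); arm.sign_off()"
```

```text
15.775 0.004028614457318797 [-0.28082767 -0.36426948 -0.27573513]
the job is handed in; nothing more can be done
```

The tube is seated in the V-groove with its end against the metal stop plate, and the job is handed in at 15.8 s. I rolled it up the ramp with the two open fingers until it dropped into the V. Then I closed the fingers and slid it about 22 mm along the groove by its free end.

**Last checks:**
- **Against the stop:** the push force rose from about 1–2 N to 5 N with no further motion. Close-up depth showed the tube surface running up to y −45.0 mm and the plate starting at −44.6 mm.
- **Position:** the networks put the tube's middle at (0.650, −0.119, 0.030), against an expected v_seat of about (0.648, −0.1195, 0.030).
- **An apparent gap:** the top picture seemed to show a few mm between tube and plate. The close-up showed this was the plate's shadow on the tube.
- **Other things:** the offcut was found within 3 mm of its first reading. I had no starting measurement for the tape or the driver, and the network missed the jar in the last top view, although it is visible there. I saw no contact with any of them.

The arm was stationary and clear of everything at hand-in, and the highest force I read was about 5 N.

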